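Tip the stone balls from the swivelling jug into the tumbling drum

ROBOT

A 6-joint arm with a two-finger parallel gripper is mounted at the origin on the work surface. World frame = base frame: x ahead of the robot, y to its left, z up, the work surface at z = 0. Lengths are in m, angles in rad, forces in N, time in s.
With the tool pointing down it reaches from about 0.35 to 0.875 m from the base axis. Payload 15.5 kg.
Tool frame: the origin (TCP) lies at the very end of the fingers, on their centre line; the grasp point (between the pads) lies robot.grip_depth behind it (robot.grip_depth is the distance from the TCP to the grasp point, in m); z points along the fingers, y is the line along which they close (so a half turn about z gives the same grasp; the last joint's range is limited). The gripper opens to 85 mm and grips with 20 to 120 N. Pads are 22 mm wide; open, the fingers measure 114 mm over their backs; the gripper's body (76 mm by 85 mm) begins 54 mm behind the grasp point. The pads swing forward as they close: fully open they stand 13 mm farther back than shut.
Start: joints at [1.016, 0.494, 1.345, -0, 1.302, -0.096], TCP at [0.277, 0.56, 0.231] pointing down, gripper open.
Joint ranges: [-2.91, 2.91], [-0.82, 2.16], [0.22, 2.67], [-1.22, 4.37], [0.12, 2.79], [-3.08, 3.08]. Speed limits (rad/s): [1.89, 1.89, 2.57, 3.01, 3.01, 3.01].

INTERFACE

Orientations are given as a 3x3 rotation matrix whose columns are the frame's x, y, z axes.
In Python, from bench import robot gives the robot as it stands.
- The arm moves only by the tool play_rows, never from a script. Its argument "steps" is a list of rows, each a list of 7 numbers: the turn, a rotation vector about the tool's x, y, z as a fraction of full scale, then the shift along the tool's x, y, z as a fraction of full scale, then the opening, from 0 (shut) to 1 (fully open). A call has 1 to 5 rows; each row is the pose to reach, as a shift and turn from the pose commanded when the call began, along the tool's axes at that moment; what a row does not reach only later rows make up. Full scale, the value 1, is 500 mm for a shift and 45 degrees for a turn. A row lasts 1/10 s, in which the tool goes at most 50 mm and 8.59 degrees, less where a joint would pass 70% of its speed; a pose out of reach is approached as far as the arm can. A call with a number of a shift or a turn outside -1 to 1 is refused whole. A call with a gripper value outside its range is refused whole. The fingers move at their own pace and stop on an object; the grip force is fixed at half the most. Time passes only in rows, so rows that repeat a pose let the fingers close. It gives the time, the measured TCP pose, the force, the opening and the grip force at its end, in the units of the state.
- robot.read_state(): the state, without advancing time (a new reading comes with each control period).
- robot.capture(name): name is "scene" or "top"; returns a dict with "frame" (480x640x3 uint8, red, green, blue), "depth" (480x640 float32, m along the optical axis (not along the pixel's ray), 0 where there is no reading), "fx", "fy", "cx", "cy" (pixels), "R" (3x3) and "t" (3): a world point X has camera coordinates R X + t. Camera axes: x right, y down, z forward; pixel columns grow to the right and rows downward; lengths in m; the calibration is good to about 2 mm. A picture is of the moment at which its call begins.
- robot.finish_job(): hands the job in; it is judged then, once.
The state is a dict: "time_s": time; "joint_positions": joint angles; "dq": joint speeds; "tau": joint torques, N m; "tool_pos": TCP position; "ee_rot": TCP orientation; "contact_force": force on the tool from outside, world axes, zero at the start; "wrist_torque": the same for the moment, N m; "width": finger opening in m; "grip_force": force on a finger pad.
Only numpy, scipy, OpenCV 4.12 (cv2) and the standard library are available. Lean on these libraries where they do the work, as an engineer would, in place of code of your own. Each camera call takes 0.05 s, during which the arm holds its last target. There are 200 camera calls.

TASK

Turn the spouted steel jug on its tipping stand until the spout points straight at the black straight-walled tumbling drum (not the shallow dish), then tip it by its handle so that all four stone balls roll into the drum. Swing the jug back fully upright, and leave the drum, the dish and the other things on the bench where they stand.

Things in the scene. Friction and masses are not known exactly. Their poses are not given: they have to be found in the camera images.
- swivel (a joint): Swivel of the tipping stand, rad, counter-clockwise positive seen from above, range -2.7 to 2.7. It turns the whole yoke with the jug about the stand's vertical axis. Stiff (0.15 N m of friction): it stays where it is left and turns with about 1.5 N at the jug's handle.
- jug (a joint): Tilt of the jug in the yoke, rad: 0 = upright (stop), grows as the spout goes forward and down, up to 1.75 (stop, about 100 degrees). The hinge is horizontal, through pivot, at right angles to the spout. Stiff (0.3 N m of friction): the jug stays at any tilt it is left at; about 2 to 4 N across the handle moves it. The balls start to roll out somewhere between 1.2 and 1.5; go to the stop to empty the jug.
- pivot (a point): Where the swivel's vertical axis crosses the jug's tilt axis, 180 mm above the bench. Its axes turn with the yoke: x points horizontally the way the spout faces, y along the tilt axis, z up. The yoke is a U of two aluminium uprights 68 mm to either side (y), top at 194 mm above the bench; its underside is 100 mm above the bench, so it turns clear above drum and dish.
- jug_spout (a point): Outer lip of the jug's spout. Upright it lies 73.5 mm ahead of and 87.5 mm above pivot; fully tilted 73 mm ahead and 88 mm below the pivot, some 25 mm above the drum's rim. Axes are the jug's: x ahead (spout side), z up the jug. The jug is a bare steel beaker 105 mm tall, 70 mm across the foot and 104 mm across the mouth, its foot 35 mm below the pivot; the spout is an open channel 58 mm wide inside.
- jug_bar (a point): Middle of the jug's handle grip, a round bar 14 mm thick, 50 mm long, along the tilt axis. Upright it lies 115 mm behind and 85 mm above pivot (265 mm above the bench); tilting swings it up, over and forward about the pivot (radius 143 mm), to 104 mm ahead and 98 mm above it. Two 10 mm thick side arms, 30 mm to either side of the middle, lead from the grip's ends down and forward to the jug's wall, leaving a 50 mm wide window between them. Axes as the jug's.
- drum: Tumbling drum: loose black rubber pot with straight walls, open at the top, 120 mm across, 65 mm tall, wall 5 mm, floor 6 mm, 0.7 kg, standing on the bench beside the stand with its middle 105 to 125 mm from the swivel's axis, on either side. Origin: centre of its underside.
- dish: Shallow aluminium dish, 116 mm across, 28 mm tall, on the other side of the stand. Not the place for the balls. Origin: centre of its underside.
- stand: Foot of the stand, a 90 mm steel disc 12 mm thick with a 30 mm column, screwed to the bench. Origin: centre of its underside, on the swivel's axis. With swivel at 0 the spout faces its x axis.
- clamp: Wooden ring clamp, 120 x 28 x 27 mm, lying beyond the stand. Bystander.
- loupe: Black loupe with steel leaf, 82 mm long, 26 mm tall, lying on the robot's side of the stand. Bystander.
- ballvise: Heavy steel engraver's ball vise, 124 mm across, 100 mm tall, left. Bystander.
- mandrel: Tapered steel ring mandrel with a square wooden handle, 240 mm long, 26 mm thick, lying at the right. Bystander.
- handpiece: Engraving handpiece, 145 mm long, 22 mm thick, lying at the left. Bystander.
- hammer: Small hammer lying at the right. Bystander.
- jar: Closed jar, 64 mm across, 75 mm tall, at the right. Bystander.
- ball0_center (a point): Centre of one of the four polished stone balls, 26 mm across, about 24 g, that start in the jug.
- ball1_center (a point): Centre of one of the four polished stone balls, 26 mm across, about 24 g, that start in the jug.
- ball2_center (a point): Centre of one of the four polished stone balls, 26 mm across, about 24 g, that start in the jug.
- ball3_center (a point): Centre of one of the four polished stone balls, 26 mm across, about 24 g, that start in the jug.
Not all that is in view belongs to the job. Several things have the shape of the drum; the one meant has the colours described above.

How it is judged:
By the outcome, as a careful person would: the job done as asked, in the order asked, and still so for the second after the job is handed in, with the robot touching nothing.
It also fails if it takes over 64 s, if anything falls off the work surface, if the arm or the gripper's body presses on something with over 40 N, if the wrist force passes 120 N, or if a joint passes its speed limit or range.

## Working session

There is one attempt and no reset: what is moved stays moved. The work goes in short steps, Python scripts to look and compute and a tool call to move; the robot and the scene stay as the last step left them, time stands still between calls to the robot, and variables do not carry over. Pictures are saved under pics/ and viewed, at most 13 in all, crops included, and the job is handed in when it is done.

Besides the shell and the picture viewer there is one more tool, called after "Request:" as name(argument=value, ...) on one line, values as JSON. play_rows: Moves the arm, as the interface text tells. Shift numbers are shares of 500 mm and turn numbers shares of 45 degrees, none past 1 either way. Its arguments: {"type":"object","properties":{"steps":{"type":"array"}},"required":["steps"]}

```bash
ls; mkdir -p pics; python3 - <<'E'
from bench import robot
import cv2,numpy as np
s=robot.read_state(); print(s['time_s'],s['tool_pos'],np.round(s['ee_rot'],3).tolist(),s['width'],robot.grip_depth)
for n in("scene","top"):
    c=robot.capture(n); cv2.imwrite(f'pics/{n}0.png',c['frame'][:,:,::-1]); np.savez(f'pics/{n}0.npz',**c)
    print(n,c['fx'],c['cx'],c['cy'],np.round(c['R'],3).tolist(),c['t'])
E
```

```text
pics
0.0 [0.27715771 0.55977239 0.23069828] [[-0.896, 0.444, -0.001], [0.444, 0.896, -0.001], [0.0, -0.001, -1.0]] 0.08527044209507245 0.0187
scene 600.599618247608 314.24821444503175 250.01754592545723 [[0.405, 0.914, 0.011], [0.56, -0.238, -0.793], [-0.723, 0.327, -0.609]] [-0.24476367 -0.19707666  1.82065371]
top 465.2482817313068 321.78480043577065 246.94910490123874 [[-0.072, -0.997, -0.005], [-0.972, 0.072, -0.224], [0.224, -0.011, -0.975]] [0.05105069 0.57580611 1.28483381]
```

View pics/scene0.png

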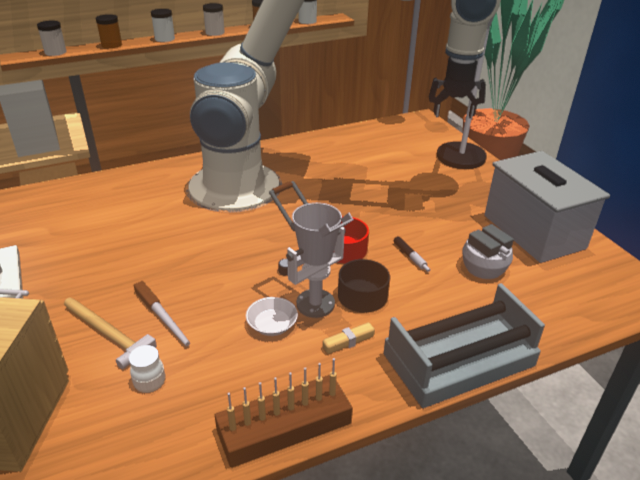

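View pics/top0.png

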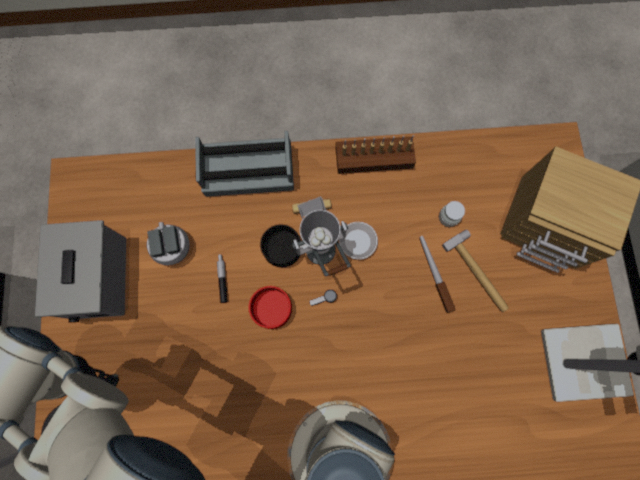

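Candidates for the drum: the black pot (top 280,246; scene 363,285), the red pot (top 270,308, same shape but the wrong colour) and the pale dish (top 360,240, shallow). I choose the black pot. The spout faces away from the robot (top 315,207) and the handle grip is near top 340,268.

```bash
cat > h.py <<'E'
import numpy as np,cv2
def load(n): return dict(np.load(f'pics/{n}.npz'))
def ray(c,u,v,z):
    d=c['R'].T@np.array([(u-c['cx'])/c['fx'],(v-c['cy'])/c['fy'],1]); o=-c['R'].T@c['t']
    return o+d*(z-o[2])/d[2]
def cloud(c):
    v,u=np.mgrid[:480,:640]; z=c['depth']
    P=np.stack([(u-c['cx'])/c['fx']*z,(v-c['cy'])/c['fy']*z,z],-1)
    return (P-c['t'])@c['R']
def proj(c,X):
    p=c['R']@X+c['t']; return np.array([c['fx']*p[0]/p[2]+c['cx'],c['fy']*p[1]/p[2]+c['cy']])
E
python3 - <<'E'
from h import *
c=load('top0'); P=cloud(c); f=c['frame'].astype(int)
roi=np.zeros((480,640),bool); roi[190:300,255:400]=1
def fit(m,name):
    q=P[m]; (x,y),r=cv2.minEnclosingCircle(q[:,:2].astype(np.float32)); print(name,len(q),np.round([x,y,r],4),np.round(np.percentile(q[:,2],[2,50,98]),3))
ok=c['depth']>0
dr=roi&ok&(f.max(2)<70)&(P[:,:,2]>.055)&(P[:,:,2]<.075)
dr[:,302:]=0; fit(dr,'drumrim')
print('drum px bbox ray', ray(c,280,246,.065), 'red',ray(c,270,308,.065),'dish',ray(c,360,240,.028))
hi=roi&ok&(P[:,:,2]>.245)&(P[:,:,2]<.30)
q=P[hi]
br=hi&(f[:,:,0]-f[:,:,2]>25); fit(br,'bar brown'); print(np.round(P[br].mean(0),4))
rim=hi&~br; v,u=np.where(rim); print(u.min(),u.max(),v.min(),v.max()); fit(rim&(np.arange(480)[:,None]<255),'rim')
s=load('scene0'); Ps=cloud(s); fs=s['frame'].astype(int)
m=(Ps[:,:,2]>.0)&(Ps[:,:,2]<.02)&(fs.max(2)-fs.min(2)<30); m[:285]=0;m[320:]=0;m[:,:298]=0;m[:,338:]=0
fit(m,'foot')
o=[cv2.resize(c['frame'][180:300,250:410],(800,600),interpolation=2)]
cv2.imwrite('pics/crop1.png',o[0][:,:,::-1])
cv2.imwrite('pics/crop2.png',cv2.resize(s['frame'][170:335,240:400],(582,600),interpolation=2)[:,:,::-1])
E
```

```text
drumrim 170 [0.5965 0.1287 0.0591] [0.056 0.064 0.07 ]
drum px bbox ray [0.58985156 0.12987311 0.065     ] red [0.4126345 0.1673771 0.065    ] dish [ 0.59950951 -0.10712303  0.028     ]
bar brown 172 [0.5615 0.0074 0.1017] [0.248 0.27  0.275]
[ 0.5115 -0.0075  0.267 ]
298 350 197 275
rim 442 [0.5786 0.0114 0.0827] [0.245 0.252 0.272]
foot 657 [0.37   0.0415 0.0961] [-0.006  0.001  0.03 ]
```

View pics/crop1.png

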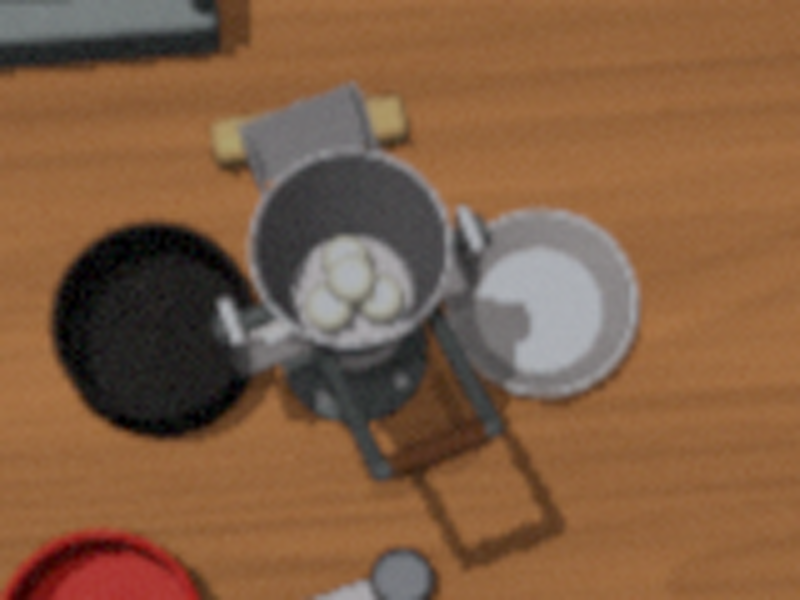

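View pics/crop2.png

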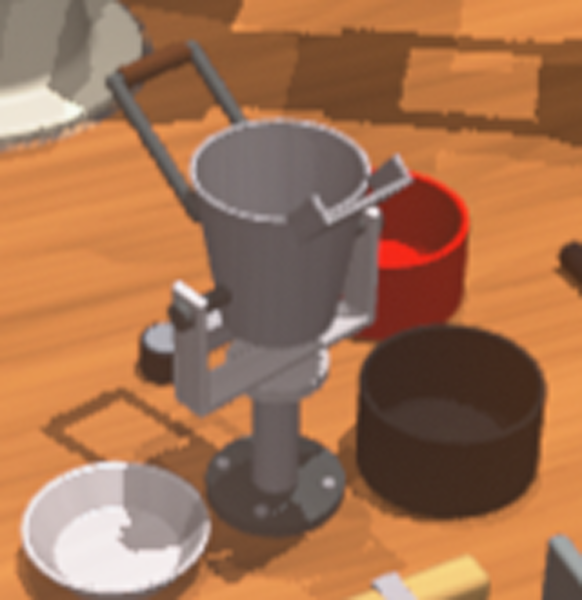

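```bash
python3 - <<'E'
from h import *
c=load('top0'); s=load('scene0')
def p(u,v,z): return ray(c,250+u/5-.4,180+v/5-.4,z)
a,b=p(230,320,.194),p(472,230,.194); print('uprights',a,b,(a+b)/2,np.linalg.norm(a-b))
d=(a-b)[:2]; print('spout yaw from yoke',np.degrees(np.arctan2(d[1],d[0])-np.pi/2))
print('mouth',p(349,248,.25))
e,g=p(382,468,.265),p(494,430,.265); m=(e+g)/2; print('bar',e,g,m,np.linalg.norm(e-g))
def q(u,v,z): return ray(s,240+u*160/582,170+v*165/600,z)
print('foot',q(275,484,.012),'drum sc',q(452,389,.065))
print('drum top',p(155,330,.065),'dish',p(540,303,.028))
P=cloud(c);f=c['frame'].astype(int);u,v=[int(x) for x in (250+437/5,180+449/5)]
print(np.round(P[v-2:v+3,u-2:u+3].reshape(-1,3),3)[::4])
E
```

```text
uprights [0.56250436 0.07834591 0.194     ] [ 0.60196934 -0.05235054  0.194     ] [0.58223685 0.01299768 0.194     ] 0.1365248920611903
spout yaw from yoke 16.802164753678465
mouth [0.58176946 0.01379635 0.25      ]
bar [0.46608956 0.00581093 0.265     ] [ 0.48082073 -0.05007477  0.265     ] [ 0.47345514 -0.02213192  0.265     ] 0.05779462302586101
foot [0.59177161 0.00914454 0.012     ] drum sc [0.60737444 0.12407295 0.065     ]
drum top [0.59091573 0.12807063 0.065     ] dish [ 0.59942332 -0.09990401  0.028     ]
[[ 0.479 -0.017  0.27 ]
 [ 0.478 -0.027  0.273]
 [ 0.476 -0.024  0.269]
 [ 0.473 -0.021  0.274]
 [ 0.471 -0.019  0.274]
 [ 0.469 -0.016  0.27 ]
 [ 0.469 -0.026  0.264]]
```

Crop check: the black straight-walled pot is at top (281,246), and the bar runs from (326,274) to (349,266). The measured sizes agree with those given: bar radius 115 mm, uprights 136 mm apart, drum 115 mm from the axis. I'll go above the bar now.

Request:
play_rows(steps=[[0,0,0.2,-0.09,-0.09,-0.07,0.5],[0,0,0.4,-0.18,-0.18,-0.14,0.5],[0,0,0.6,-0.25,-0.25,-0.21,0.5],[0,0,0.7,-0.32,-0.32,-0.28,0.5],[0,0,0.8,-0.39,-0.39,-0.34,0.5]])

```text
time_s: 0.6
tool_pos: [0.3456, 0.3562, 0.3621]
ee_rot: [[-0.461, 0.888, -0.0], [0.888, 0.461, -0.0], [-0.0, -0.0, -1.0]]
contact_force: [1.4, 1.7, 0.1]
width: 0.0428
grip_force: 0.0
```

```bash
cat > go.py <<'E'
# usage: go.py x y z yaw(deg of tool y, tool straight down) -> row numbers from the present pose
import sys,numpy as np
from scipy.spatial.transform import Rotation as Ro
from bench import robot
def rows(x,y,z,yaw,s=None):
    s=s or robot.read_state(); a=np.radians(yaw)
    Y=np.array([np.cos(a),np.sin(a),0]); Z=np.array([0,0,-1.]); T=np.c_[np.cross(Y,Z),Y,Z]
    R=np.array(s['ee_rot']); p=np.array(s['tool_pos'])
    return np.round(np.r_[Ro.from_matrix(R.T@T).as_rotvec(degrees=True)/45,R.T@(np.array([x,y,z])-p)/.5],3)
if __name__=='__main__':
    s=robot.read_state(); print(s['time_s'],np.round(s['tool_pos'],4),np.degrees(np.arctan2(s['ee_rot'][1][1],s['ee_rot'][0][1])),np.round(s['contact_force'],1))
    print(rows(*map(float,sys.argv[1:5])).tolist())
E
python3 go.py .4735 -.022 .38 17.5
```

```text
0.6 [0.3456 0.3562 0.3621] 27.429860120574272 [1.4 1.7 0.1]
[-0.0, 0.0, 0.221, -0.789, -0.121, -0.036]
```

Request:
play_rows(steps=[[0,0,0.1,-0.1,-0.015,-0.036,0.5],[0,0,0.2,-0.2,-0.03,-0.036,0.5],[0,0,0.22,-0.3,-0.045,-0.036,0.5],[0,0,0.22,-0.39,-0.06,-0.036,0.5],[0,0,0.22,-0.48,-0.075,-0.036,0.5]])

```text
time_s: 1.1
tool_pos: [0.4238, 0.1258, 0.3792]
ee_rot: [[-0.305, 0.952, -0.0], [0.952, 0.305, -0.0], [-0.0, -0.0, -1.0]]
contact_force: [0.7, 0.1, 0.5]
width: 0.0429
grip_force: 0.0
```

```bash
python3 go.py .4735 -.022 .38 17.5
```

```text
1.1 [0.4238 0.1258 0.3792] 17.744980928375423 [0.7 0.1 0.5]
[-0.0, 0.0, 0.005, -0.312, 0.004, -0.002]
```

Request:
play_rows(steps=[[0,0,0,-0.1,0,0,0.5],[0,0,0,-0.2,0.002,0,0.5],[0,0,0,-0.28,0.004,0,0.5],[0,0,0,-0.312,0.004,0,0.5],[0,0,0,-0.312,0.004,0,0.5]])

```text
time_s: 1.6
tool_pos: [0.4736, -0.022, 0.3788]
ee_rot: [[-0.302, 0.953, -0.001], [0.953, 0.302, -0.0], [0.0, -0.001, -1.0]]
contact_force: [-0.1, 0.7, -0.2]
width: 0.0426
grip_force: 0.0
```

```bash
python3 - <<'E'
from bench import robot
from h import *
for n in("scene","top"):
    c=robot.capture(n); np.savez(f'pics/{n}1.npz',**c)
    print(n,proj(c,np.array([.4735,-.022,.265])))
    if n=="scene": a=cv2.resize(c['frame'][90:290,200:400],(400,400),interpolation=2)
    else: b=cv2.resize(c['frame'][190:310,270:390],(400,400),interpolation=2)
cv2.imwrite('pics/v1.png',np.hstack([a,b])[:,:,::-1])
E
python3 go.py .4735 -.022 .246 17.5
```

```text
scene [281.99836073 187.26811186]
top [337.16396414 269.37920561]
1.7 [ 0.473  -0.0198  0.379 ] 17.71236450827689 [-0.   0.5  0.1]
[-0.001, -0.001, 0.005, -0.005, -0.0, 0.266]
```

View pics/v1.png

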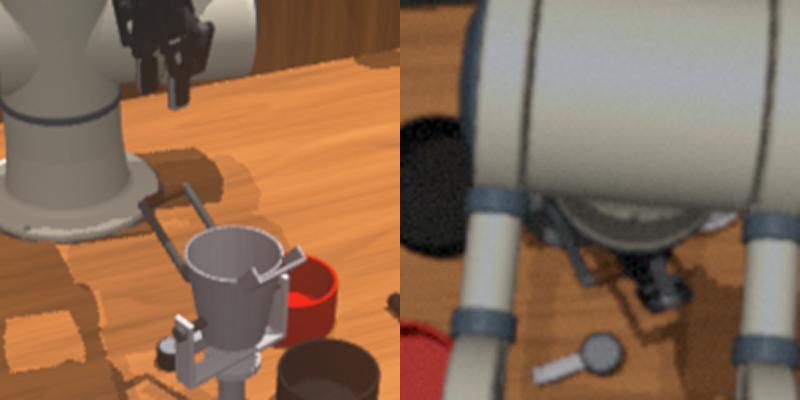

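In the scene view the bar midpoint is at about (282,188), and my point projects to (282,187), so they agree. The gripper stands above the bar. Next I descend.

Request:
play_rows(steps=[[0,0,0,0,0,0.07,0.5],[0,0,0,0,0,0.14,0.5],[0,0,0,0,0,0.2,0.5],[0,0,0,0,0,0.24,0.5],[0,0,0,0,0,0.266,0.5]])

```text
time_s: 2.2
tool_pos: [0.4722, -0.0185, 0.2448]
ee_rot: [[-0.307, 0.952, -0.002], [0.952, 0.307, 0.001], [0.001, -0.002, -1.0]]
contact_force: [0.1, 0.1, -0.1]
width: 0.0426
grip_force: 0.0
```

Request:
play_rows(steps=[[0,0,0,0,0,0,0.4],[0,0,0,0,0,0,0.3],[0,0,0,0,0,0,0.25],[0,0,0,0,0,0,0.2],[0,0,0,0,0,0,0.2]])

```text
time_s: 2.7
tool_pos: [0.4735, -0.02, 0.2468]
ee_rot: [[-0.305, 0.952, 0.001], [0.952, 0.305, -0.0], [-0.0, 0.001, -1.0]]
contact_force: [0.5, -0.2, 1.0]
width: 0.0171
grip_force: 0.0
```

Request:
play_rows(steps=[[0,0,0,0,0,0,0.15],[0,0,0,0,0,0,0.1],[0,0,0,0,0,0,0.05],[0,0,0,0,0,0,0.05]])

```text
time_s: 3.1
tool_pos: [0.4727, -0.0202, 0.2467]
ee_rot: [[-0.305, 0.952, -0.001], [0.952, 0.305, -0.0], [-0.0, -0.001, -1.0]]
contact_force: [-6.9, -1.4, 10.3]
width: 0.0122
grip_force: 58.4
```

```bash
python3 - <<'E'
from bench import robot
from h import *
c=robot.capture("scene"); np.savez('pics/scene2.npz',**c)
cv2.imwrite('pics/v2.png',cv2.resize(c['frame'][120:320,220:400],(540,600),interpolation=2)[:,:,::-1])
E
python3 go.py .4735 -.022 .246 17.5
```

```text
3.15 [ 0.4726 -0.0202  0.2467] 17.747428630875756 [-7.7 -2.  11.3]
[-0.001, 0.0, 0.005, -0.004, 0.001, 0.001]
```

View pics/v2.png

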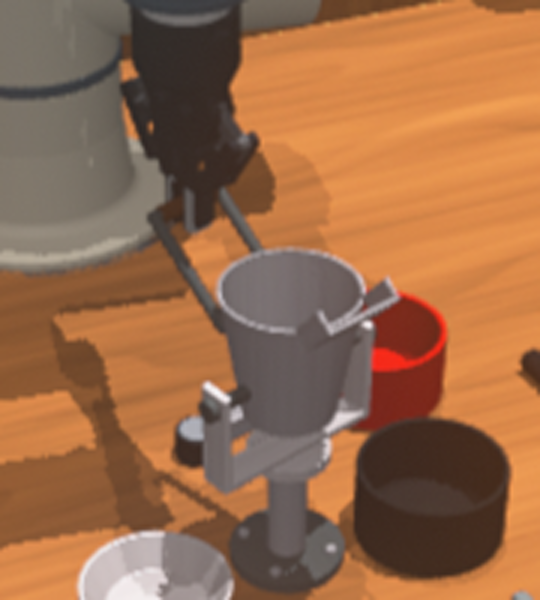

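Gripped on the bar (grip 58 N, drum and jug undisturbed). Next I swing the yoke counter-clockwise about the pivot.

Request:
play_rows(steps=[[0,0,-0.089,-0.016,0.001,0,0.05],[0,0,-0.178,-0.032,0.002,0,0.05],[0,0,-0.267,-0.048,0.005,0,0.05],[0,0,-0.356,-0.063,0.009,0,0.05],[0,0,-0.444,-0.079,0.014,0,0.05]])

```text
time_s: 3.65
tool_pos: [0.4905, -0.0566, 0.2467]
ee_rot: [[-0.614, 0.789, -0.003], [0.789, 0.614, -0.002], [0.0, -0.003, -1.0]]
contact_force: [-15.0, -8.2, 14.5]
width: 0.0122
grip_force: 59.0
```

```bash
python3 go.py .4735 -.022 .246 17.5
```

```text
3.65 [ 0.4905 -0.0566  0.2467] 37.89227825390636 [-15.   -8.2  14.5]
[-0.004, 0.0, 0.453, 0.075, 0.016, 0.001]
```

Request:
play_rows(steps=[[0,0,-0.133,-0.024,-0.001,-0.002,0.05],[0,0,-0.267,-0.048,0.003,-0.002,0.05],[0,0,-0.4,-0.071,0.009,-0.002,0.05],[0,0,-0.533,-0.094,0.017,-0.002,0.05],[0,0,-0.667,-0.115,0.028,-0.002,0.05]])

```text
time_s: 4.15
tool_pos: [0.5378, -0.0939, 0.2476]
ee_rot: [[-0.927, 0.375, -0.001], [0.375, 0.927, -0.002], [0.001, -0.002, -1.0]]
contact_force: [-6.7, -9.1, 4.0]
width: 0.0118
grip_force: 60.0
```

```bash
python3 go.py .572 -.101 .246 84.5
```

```text
4.15 [ 0.5378 -0.0939  0.2476] 67.97580803482721 [-6.7 -9.1  4. ]
[-0.003, -0.001, -0.367, -0.069, 0.012, 0.003]
```

Request:
play_rows(steps=[[0,0,-0.09,-0.016,0.001,0,0.05],[0,0,-0.18,-0.032,0.002,0,0.05],[0,0,-0.27,-0.049,0.005,0,0.05],[0,0,-0.367,-0.067,0.01,0,0.05],[0,0,-0.367,-0.067,0.01,0,0.05]])

```text
time_s: 4.65
tool_pos: [0.5719, -0.1025, 0.2479]
ee_rot: [[-0.995, 0.097, 0.001], [0.097, 0.995, -0.003], [-0.001, -0.003, -1.0]]
contact_force: [-5.3, -14.3, 7.1]
width: 0.0117
grip_force: 61.2
```

```bash
python3 - <<'E'
from bench import robot
from h import *
c=robot.capture("top"); np.savez('pics/top3.npz',**c)
s=robot.capture("scene"); np.savez('pics/scene3.npz',**s)
a=cv2.resize(c['frame'][180:300,250:410],(800,600),interpolation=2)[:,:,::-1]
b=cv2.resize(s['frame'][170:335,240:400],(582,600),interpolation=2)[:,:,::-1]
o=np.hstack([a[:,:500],b[:,:]]); cv2.imwrite('pics/v3.png',cv2.resize(o,(800,444)))
E
python3 go.py .572 -.101 .246 84.5
```

```text
4.75 [ 0.5714 -0.1024  0.2479] 84.2635997897192 [ -3.3 -14.2   6.2]
[-0.004, 0.001, -0.005, -0.001, 0.003, 0.004]
```

View pics/v3.png

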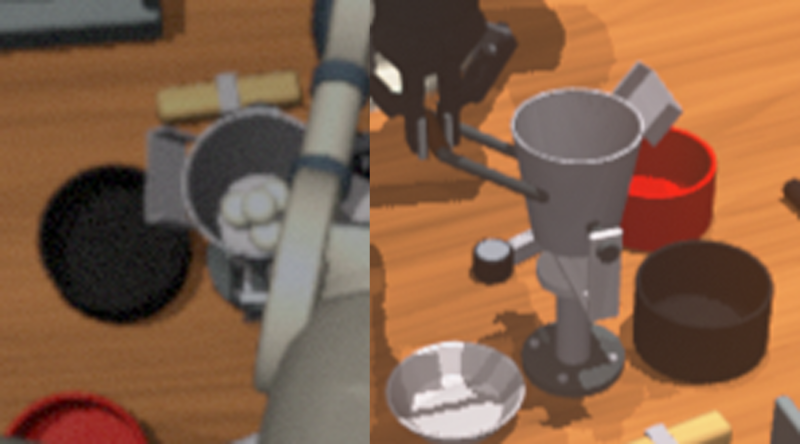

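Top view: the spout lip middle is near (290,227) and now faces the black drum. I'll check the bearing with rays.

```bash
python3 - <<'E'
from h import *
c=load('top3')
def p(u,v,z): return ray(c,250+u/.739/5-.4,180+v/.739/5-.4,z)
l=p(150,176,.2675); d=p(115,244,.065); l1,l2=p(152,130,.27),p(147,222,.27)
print(l,d,np.linalg.norm(l1-l2),'edge yaw',np.degrees(np.arctan2(*(l1-l2)[[1,0]]))+90)
s=load('scene3'); f=s['frame'].astype(int); P=cloud(s)
m=(np.abs(P[:,:,2]-.062)<.008)&(f.max(2)<100); m[:,:330]=0;m[:,395:]=0;m[:255]=0;m[:310]&=True;m[315:]=0
x,y=P[m][:,0],P[m][:,1]; print(len(x),(np.percentile(x,1)+np.percentile(x,99))/2,(np.percentile(y,1)+np.percentile(y,99))/2,np.ptp(x),np.ptp(y))
for pv in([.583,.0135],):
    for q in(l,d): 
        v=q[:2]-pv; print(np.degrees(np.arctan2(v[1],v[0])),np.linalg.norm(v))
E
```

```text
[0.58741396 0.08589058 0.2675    ] [0.59078454 0.127719   0.065     ] 0.06393603414248951 edge yaw 83.72631987452489
471 0.6001500702460077 0.1261384262944317 0.12310270498369802 0.12001023060998244
86.51075495494892 0.07252502674999306
86.10106360993102 0.11448397331589545
```

Request:
play_rows(steps=[[0,0,0,0,0,0,0.24],[0,0,0,0,0,0,0.24],[0,0,0,0,0,0,0.24]])

```text
time_s: 5.05
tool_pos: [0.5711, -0.1003, 0.2472]
ee_rot: [[-0.995, 0.1, -0.0], [0.1, 0.995, 0.0], [0.0, 0.0, -1.0]]
contact_force: [-1.2, -0.3, 1.2]
width: 0.0203
grip_force: 0.0
```

Request:
play_rows(steps=[[0,0,0,0,0.017,-0.017,0.24],[0,0,0,0,0.033,-0.037,0.24],[0,0,0,0,0.052,-0.053,0.24],[0,0,0,0,0.072,-0.068,0.24],[0,0,0,0,0.094,-0.081,0.24]])

```text
time_s: 5.55
tool_pos: [0.576, -0.0534, 0.2887]
ee_rot: [[-0.995, 0.1, 0.001], [0.1, 0.995, -0.001], [-0.001, -0.001, -1.0]]
contact_force: [-0.4, -5.0, 2.0]
width: 0.0208
grip_force: 2.0
```

```bash
python3 go.py .572 -.101 .246 84.5;  python3 - <<'E'
from bench import robot
from h import *
s=robot.capture("scene"); np.savez('pics/scene4.npz',**s)
cv2.imwrite('pics/v4.png',cv2.resize(s['frame'][150:335,230:410],(584,600),interpolation=2)[:,:,::-1])
E
```

```text
5.55 [ 0.576  -0.0534  0.2887] 84.25475379012373 [-0.4 -5.   2. ]
[-0.001, 0.001, -0.005, -0.001, -0.096, 0.085]
```

View pics/v4.png

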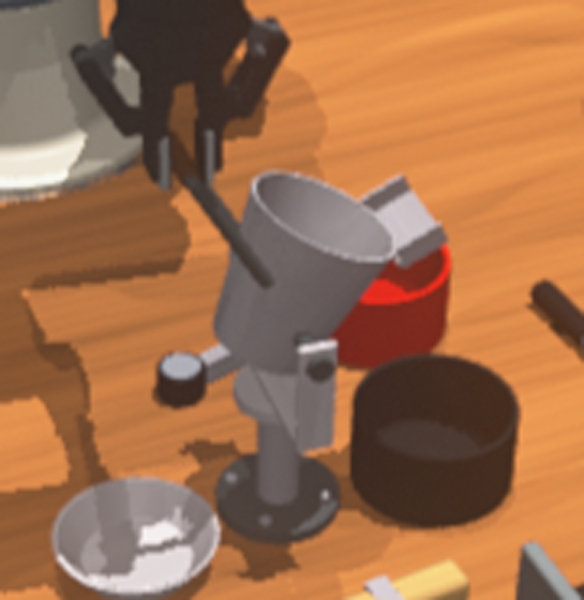

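Request:
play_rows(steps=[[0,0,0,0,0.022,-0.011,0.24],[0,0,0,0,0.045,-0.02,0.24],[0,0,0,0,0.069,-0.027,0.24],[0,0,0,0,0.094,-0.032,0.24],[0,0,0,0,0.118,-0.034,0.24]])

```text
time_s: 6.1
tool_pos: [0.5818, 0.0062, 0.3049]
ee_rot: [[-0.995, 0.1, 0.0], [0.1, 0.995, 0.0], [-0.0, 0.0, -1.0]]
contact_force: [-0.2, -2.7, 0.1]
width: 0.0207
grip_force: 1.1
```

Request:
play_rows(steps=[[0,0,0,0,0.02,-0.001,0.24],[0,0,0,0,0.037,0,0.24],[0,0,0,0,0.05,0.001,0.24],[0,0,0,0,0.062,0.003,0.24],[0,0,0,0,0.074,0.005,0.24]])

```text
time_s: 6.6
tool_pos: [0.5854, 0.0422, 0.302]
ee_rot: [[-0.995, 0.1, -0.0], [0.1, 0.995, -0.0], [0.0, -0.0, -1.0]]
contact_force: [-0.4, -1.9, 1.4]
width: 0.0203
grip_force: 0.9
```

```bash
python3 go.py .572 -.101 .246 84.5
```

```text
6.6 [0.5854 0.0422 0.302 ] 84.25496148946134 [-0.4 -1.9  1.4]
[-0.0, -0.0, -0.005, -0.002, -0.288, 0.112]
```

Request:
play_rows(steps=[[0,0,0,0,0.012,0.003,0.24],[0,0,0,0,0.024,0.006,0.24],[0,0,0,0,0.038,0.011,0.24],[0,0,0,0,0.055,0.017,0.24],[0,0,0,0,0.071,0.024,0.24]])

```text
time_s: 7.1
tool_pos: [0.589, 0.0779, 0.2899]
ee_rot: [[-0.995, 0.1, -0.0], [0.1, 0.995, 0.0], [0.0, 0.0, -1.0]]
contact_force: [-0.2, -1.6, 0.7]
width: 0.0204
grip_force: 0.8
```

Request:
play_rows(steps=[[0,0,0,0,0.015,0.008,0.24],[0,0,0,0,0.03,0.017,0.24],[0,0,0,0,0.045,0.028,0.24],[0,0,0,0,0.062,0.042,0.24],[0,0,0,0,0.08,0.059,0.24]])

```text
time_s: 7.6
tool_pos: [0.5931, 0.1177, 0.2602]
ee_rot: [[-0.995, 0.1, 0.0], [0.1, 0.995, 0.0], [-0.0, 0.0, -1.0]]
contact_force: [-0.3, -0.7, 0.5]
width: 0.0207
grip_force: 0.7
```

Request:
play_rows(steps=[[0,0,0,0,0.005,0.003,0.24],[0,0,0,0,0.01,0.004,0.24],[0,0,0,0,0.012,0.005,0.24],[0,0,0,0,0.012,0.005,0.24],[0,0,0,0,0.012,0.005,0.24]])

```text
time_s: 8.1
tool_pos: [0.5936, 0.1191, 0.2583]
ee_rot: [[-0.995, 0.101, -0.0], [0.101, 0.995, -0.007], [-0.0, -0.007, -1.0]]
contact_force: [-4.6, -35.7, 9.5]
width: 0.0205
grip_force: 18.1
```

```bash
python3 go.py .572 -.101 .246 84.5;  python3 - <<'E'
from bench import robot
from h import *
s=robot.capture("scene"); np.savez('pics/scene5.npz',**s)
cv2.imwrite('pics/v5.png',cv2.resize(s['frame'][150:335,230:410],(584,600),interpolation=2)[:,:,::-1])
E
```

```text
8.1 [0.5936 0.1191 0.2583] 84.18121977250304 [ -4.6 -35.7   9.5]
[-0.009, 0.001, -0.007, -0.002, -0.442, 0.028]
```

View pics/v5.png

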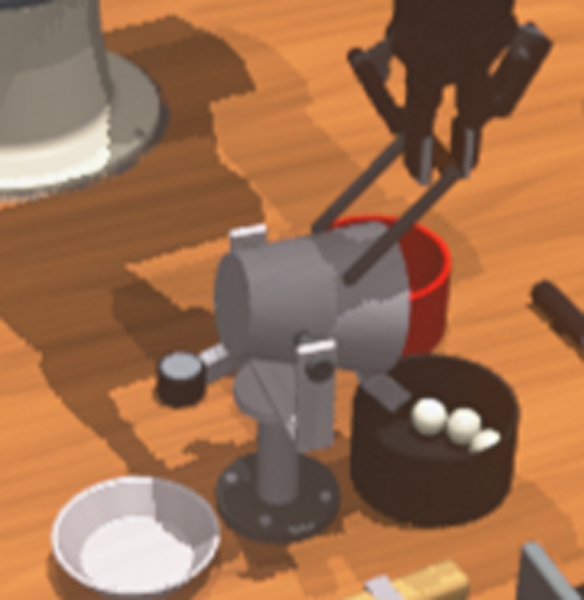

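Three balls are visible in the drum near (365,280). The fourth may be hidden behind the drum's wall or the jug, so I'll check after the swing back.

Request:
play_rows(steps=[[0,0,0,0,-0.012,-0.005,0.24],[0,0,0,0,-0.03,-0.022,0.24],[0,0,0,0,-0.049,-0.038,0.24],[0,0,0,0,-0.07,-0.052,0.24],[0,0,0,0,-0.092,-0.064,0.24]])

```text
time_s: 8.65
tool_pos: [0.5893, 0.0772, 0.2916]
ee_rot: [[-0.995, 0.099, 0.002], [0.099, 0.995, 0.001], [-0.002, 0.001, -1.0]]
contact_force: [-0.4, 5.0, 2.0]
width: 0.0205
grip_force: 2.4
```

Request:
play_rows(steps=[[0,0,0,0,-0.023,-0.01,0.24],[0,0,0,0,-0.046,-0.018,0.24],[0,0,0,0,-0.071,-0.024,0.24],[0,0,0,0,-0.095,-0.028,0.24],[0,0,0,0,-0.12,-0.03,0.24]])

```text
time_s: 9.15
tool_pos: [0.5828, 0.0164, 0.3053]
ee_rot: [[-0.995, 0.1, -0.0], [0.1, 0.995, -0.0], [0.0, -0.0, -1.0]]
contact_force: [1.4, 2.2, 1.5]
width: 0.0207
grip_force: 1.3
```

```bash
python3 go.py .572 -.101 .248 84.5;  python3 - <<'E'
from bench import robot
from h import *
s=robot.capture("scene"); np.savez('pics/scene6.npz',**s)
f=s['frame'].astype(int); m=((f.min(2)>150)).astype(np.uint8); m[:260]=0;m[315:]=0;m[:,:336]=0;m[:,395:]=0
n,_,st,ce=cv2.connectedComponentsWithStats(m); print(st[1:].tolist())
E
```

```text
9.15 [0.5828 0.0164 0.3053] 84.25936182580286 [1.4 2.2 1.5]
[-0.0, -0.0, -0.005, -0.002, -0.236, 0.115]
[[358, 273, 10, 8, 62], [369, 275, 15, 14, 104]]
```

Request:
play_rows(steps=[[0,0,0,0,-0.025,0,0.24],[0,0,0,0,-0.05,0.003,0.24],[0,0,0,0,-0.074,0.008,0.24],[0,0,0,0,-0.098,0.015,0.24],[0,0,0,0,-0.122,0.024,0.24]])

```text
time_s: 9.7
tool_pos: [0.5767, -0.0443, 0.2929]
ee_rot: [[-0.995, 0.1, -0.0], [0.1, 0.995, -0.0], [0.0, -0.0, -1.0]]
contact_force: [0.4, 2.1, 0.9]
width: 0.0204
grip_force: 1.0
```

Request:
play_rows(steps=[[0,0,0,0,-0.022,0.011,0.24],[0,0,0,0,-0.044,0.024,0.24],[0,0,0,0,-0.064,0.038,0.24],[0,0,0,0,-0.083,0.055,0.24],[0,0,0,0,-0.1,0.073,0.24]])

```text
time_s: 10.2
tool_pos: [0.5717, -0.0938, 0.2559]
ee_rot: [[-0.995, 0.1, -0.0], [0.1, 0.995, 0.0], [0.0, -0.0, -1.0]]
contact_force: [0.4, 2.5, 0.4]
width: 0.0204
grip_force: 0.9
```

Request:
play_rows(steps=[[0,0,0,0,-0.005,0.008,0.24],[0,0,0,0,-0.011,0.014,0.24],[0,0,0,0,-0.016,0.019,0.24],[0,0,0,0,-0.02,0.019,0.24],[0,0,0,0,-0.024,0.019,0.24]])

```text
time_s: 10.7
tool_pos: [0.5704, -0.104, 0.2468]
ee_rot: [[-0.995, 0.099, -0.001], [0.099, 0.995, 0.002], [0.001, 0.001, -1.0]]
contact_force: [2.3, 9.0, -6.4]
width: 0.0206
grip_force: 5.1
```

```bash
python3 go.py .572 -.101 .248 84.5
```

```text
10.7 [ 0.5704 -0.104   0.2468] 84.29794151153185 [ 2.3  9.  -6.4]
[0.002, -0.001, -0.004, -0.003, 0.006, -0.002]
```

Request:
play_rows(steps=[[0,0,0,0,-0.004,0.001,0.24],[0,0,0,0,-0.006,0.001,0.24],[0,0,0,0,-0.006,0.001,0.24]])

```text
time_s: 11.0
tool_pos: [0.57, -0.1067, 0.2462]
ee_rot: [[-0.995, 0.099, -0.001], [0.099, 0.995, 0.002], [0.001, 0.002, -1.0]]
contact_force: [1.2, 10.0, -5.3]
width: 0.0204
grip_force: 4.9
```

```bash
python3 go.py .572 -.101 .248 84.5
```

```text
11.0 [ 0.57   -0.1067  0.2462] 84.30443982034842 [ 1.2 10.  -5.3]
[0.002, -0.002, -0.004, -0.003, 0.012, -0.004]
```

Request:
play_rows(steps=[[0,0,0,0,-0.004,0,0.24],[0,0,0,0,-0.008,0,0.24],[0,0,0,0,-0.008,0,0.24]])

```text
time_s: 11.3
tool_pos: [0.5698, -0.1074, 0.246]
ee_rot: [[-0.995, 0.098, -0.001], [0.098, 0.995, 0.007], [0.002, 0.007, -1.0]]
contact_force: [4.0, 37.4, -5.2]
width: 0.0205
grip_force: 18.6
```

```bash
python3 - <<'E'
from bench import robot
from h import *
s=robot.capture("scene"); np.savez('pics/scene7.npz',**s)
cv2.imwrite('pics/v7.png',cv2.resize(s['frame'][150:335,230:410],(584,600),interpolation=2)[:,:,::-1])
E
```

```text
(no output)
```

View pics/v7.png

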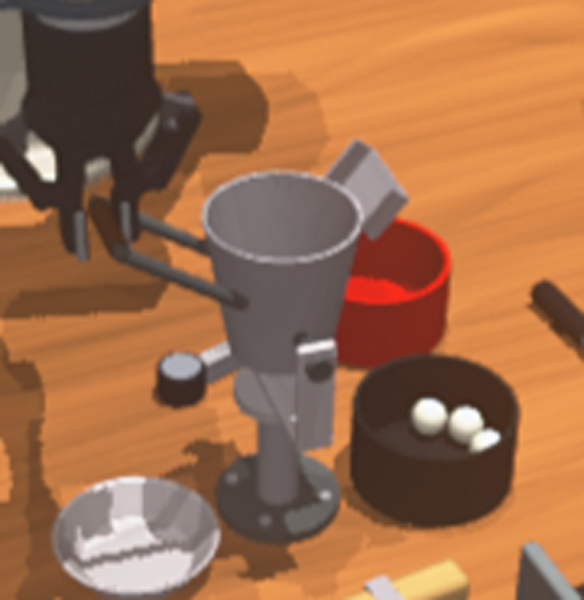

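The jug is against its upright stop (37 N) and the spout faces the drum. Three balls show at about (362-380,278-286). Next I ease off, open and lift away, then look from above for the fourth.

Request:
play_rows(steps=[[0,0,0,0,0.008,0,0.24],[0,0,0,0,0.013,0,0.3],[0,0,0,0,0.013,0,0.4],[0,0,0,0,0.013,0,0.45],[0,0,0,0,0.013,0,0.45]])

```text
time_s: 11.85
tool_pos: [0.5707, -0.1058, 0.2469]
ee_rot: [[-0.995, 0.1, 0.0], [0.1, 0.995, -0.0], [-0.0, -0.0, -1.0]]
contact_force: [-0.3, -0.1, 0.3]
width: 0.0388
grip_force: 0.0
```

Request:
play_rows(steps=[[0,0,0,0,0,-0.04,0.45],[0,0,0,0,0,-0.1,0.45],[0,0,0,0,0,-0.18,0.45],[0,0,0,0,0,-0.26,0.45],[0,0,0,0,0,-0.34,0.45]])

```text
time_s: 12.35
tool_pos: [0.5703, -0.1057, 0.4185]
ee_rot: [[-0.995, 0.1, 0.0], [0.1, 0.995, -0.0], [-0.0, -0.0, -1.0]]
contact_force: [0.2, -0.3, 0.8]
width: 0.0382
grip_force: 0.0
```

```bash
python3 go.py .40 -.35 .42 84.5
```

```text
12.35 [ 0.5703 -0.1057  0.4185] 84.24206512702611 [ 0.2 -0.3  0.8]
[-0.0, 0.0, -0.006, 0.29, -0.52, -0.003]
```

Request:
play_rows(steps=[[0,0,0,0.05,-0.08,0,0.45],[0,0,0,0.1,-0.16,0,0.45],[0,0,0,0.15,-0.24,0,0.45],[0,0,0,0.2,-0.32,0,0.45],[0,0,0,0.25,-0.4,0,0.45]])

```text
time_s: 12.85
tool_pos: [0.4248, -0.2933, 0.4169]
ee_rot: [[-0.995, 0.1, 0.0], [0.1, 0.995, -0.0], [-0.0, -0.0, -1.0]]
contact_force: [0.9, -1.0, -0.5]
width: 0.0383
grip_force: 0.0
```

Request:
play_rows(steps=[[0,0,0,0.02,-0.05,0,0.45],[0,0,0,0.02,-0.05,0,0.45],[0,0,0,0.02,-0.05,0,0.45]])

```text
time_s: 13.15
tool_pos: [0.4135, -0.3163, 0.4167]
ee_rot: [[-0.995, 0.102, 0.0], [0.102, 0.995, 0.0], [-0.0, 0.0, -1.0]]
contact_force: [-0.2, -0.1, 0.1]
width: 0.0384
grip_force: 0.0
```

```bash
python3 - <<'E'
from bench import robot
from h import *
c=robot.capture("top"); s=robot.capture("scene"); np.savez('pics/top8.npz',**c)
f=c['frame'].astype(int)
m=(f.min(2)>130).astype(np.uint8); m[:,:262]=0;m[:,301:]=0;m[:225]=0;m[268:]=0
n,_,st,ce=cv2.connectedComponentsWithStats(m); print(st[1:].tolist())
cv2.imwrite('pics/v8.png',cv2.resize(c['frame'][180:300,250:410],(800,600),interpolation=2)[:,:,::-1])
E
```

```text
[[284, 232, 6, 6, 34], [300, 234, 1, 1, 1], [265, 241, 7, 7, 34], [266, 250, 7, 7, 35], [273, 256, 7, 6, 33]]
```

View pics/v8.png

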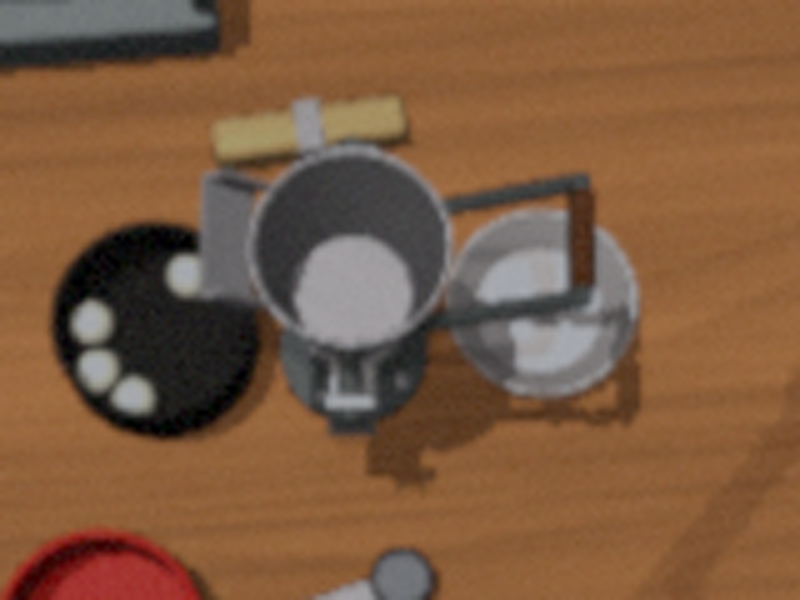

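All four balls are in the black drum (top 287,235; 268,244; 269,253; 276,259). The jug is empty and upright, and nothing else has moved. Handing in.

```bash
python3 -c "
from bench import robot
print(robot.finish_job())"
```

```text
the job is handed in; nothing more can be done
None
```

I turned the jug to the black drum and tipped all four balls into it, then swung the jug back upright against its stop; nothing else in the last overhead picture had moved, and the job is handed in at about 13 s.

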